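Move the copying template from the rack to the lathe's template holder

ROBOT

A 7-joint arm with a two-finger parallel gripper is mounted at the origin on the work surface. World frame = base frame: x ahead of the robot, y to its left, z up, the work surface at z = 0. Lengths are in mm, angles in rad, forces in N, time in s.
With the tool pointing down it reaches from about 425 to 925 mm from the base axis. Payload 6.8 kg.
Tool frame: the origin (TCP) lies midway between the tips of the shut fingers; the grasp point (between the pads) lies 19 mm behind it; z points along the fingers, y is the direction in which the jaws open and shut (so a half turn about z gives the same grasp; the last joint's range is limited). The gripper opens to 85 mm and grips with 20 to 120 N. Pads are 22 mm wide; open, the fingers measure 114 mm over their backs; the gripper's body (76 mm by 85 mm) begins 54 mm behind the grasp point. The pads swing forward as they close: fully open they stand 13 mm farther back than shut.
Start: joints at [-1.314, 0.477, 0.022, 1.555, -0.011, 1.109, -0.083], TCP at [240.812, 630.6, 231.308] pointing down, gripper open.
Joint ranges: [-2.96, 2.96], [-0.34, 2.1], [-1.41, 1.46], [0.24, 2.44], [-1.37, 4.51], [0.17, 1.92], [-2.96, 2.96]. Speed limits (rad/s): [2.39, 2.39, 3.14, 3.14, 3.14, 3.14, 3.14].

INTERFACE

Orientations are given as a unit quaternion [x, y, z, w].
In Python, from plant import sensors, cams, arm gives the robot as it stands. The module is installed in compiled form; this text tells all that it offers.
- The arm moves only by the shell command python3 -m creep 'ROWS' [OPENING]. ROWS is JSON, a list of rows, each an object of numbers: "tx", "ty", "tz": the shift along the tool's x, y, z in mm; "rx", "ry", "rz": the turn, a rotation vector about the tool's x, y, z in degrees. A call has 1 to 5 rows; each row is the pose to reach, as a shift and turn from the pose commanded when the call began, along the tool's axes at that moment; what a row does not reach only later rows make up. A row lasts 1/10 s, in which the tool goes at most 50 mm and 8.59 degrees, less where a joint would pass 70% of its speed; a pose out of reach is approached as far as the arm can. A call with a gripper value outside its range is refused whole. OPENING is the finger opening in mm, from 0 to 85.4, set as the call begins (- or left out, the last holds). The fingers move at their own pace and stop on an object; the grip force is fixed at half the most. Time passes only in rows, so rows that repeat a pose let the fingers close. It gives the time, the measured TCP pose, the force and the opening at its end, in the units of the state.
- sensors.observe(): the state, without advancing time (a new reading comes with each control period).
- cams.read_camera(name): name is "side" or "top"; returns (picture, depth): 400x640x3 uint8, red, green, blue; 400x640 float32, mm along the optical axis (not along the pixel's ray), 0 where there is no reading.
- cams.camera_model(name): a dict with "vfov" (degrees; the focal length in pixels is half the picture's height over the tangent of half this angle, whatever the lens; pixels are square), "cx", "cy" (the principal point, pixels), "D" ([k1, k2, p1, p2, k3] as OpenCV has them; the pictures are not rectified), "xyz" and "attitude" of the camera in the world. Camera axes: x right, y down, z forward; pixel columns grow to the right and rows downward; lengths in mm; the calibration is good to about 2 mm. A picture is of the moment at which its call begins. camera_model takes no time and is no camera call.
- arm.sign_off(): hands the job in, once; it reports no verdict.
The state is a dict: "time_s": time; "qpos": joint angles; "qvel": joint speeds; "effort": joint torques, N m; "eef_pos": TCP position; "eef_rot": TCP orientation; "ft_force": force on the tool from outside, world axes, zero at the start; "moment": the same for the moment, N m; "grip_width": finger opening in mm.
Only numpy, scipy, OpenCV 4.12 (cv2) and the standard library are available. Lean on these libraries where they do the work, as an engineer would, in place of code of your own. Each camera call takes 0.05 s, during which the arm holds its last target. There are 200 camera calls.

TASK

Draw the white plastic template with the rounded crown on its top edge straight up out of its slot in the wooden rack, and slide it down into the single slot of the dark metal template holder until it stands fully home on the slot's floor. Lower it in rather than letting it drop, then let go of it. Leave the other two templates in their slots and do not disturb the things lying on the bench.

Things in the scene. Friction and masses are not known exactly. Their poses are not given: they have to be found in the camera images.
- rack: Wooden rack fixed to the bench, left or right, 200 (its x) x 166 (y) x 92 (z) mm. Origin: centre of its underside. Two facing rows of grooves hold three boards upright, parallel to its y axis, in 13 mm wide slots at its x = -60, 0 and +60 mm, in any order. Boards stand on its floor, 12 mm above the bench; guides end 92 mm above the bench; the middle 106 mm (y) between the guides is open.
- crown_template: The template to move: loose upright white plastic board, 9 mm thick (its x), 120 wide (y), 120 tall (z), plus a 44 mm wide tab in the middle of its top edge, ending in a half-round crown 156 mm above the underside. Pinch the tab across its 9 mm. Origin: centre of its underside. About 100 g. Either way round is right. The tallest of the three.
- flat_template: Second white board in the rack, to be left there: 9 x 120 x 120 mm with a straight top edge. Origin: centre of its underside.
- horned_template: Third white board in the rack, to be left there: 9 x 120 mm, 95 mm tall in the middle with a 30 mm wide, 25 mm high horn at either end of its top edge (120 mm tall there). Origin: centre of its underside.
- holder: Dark steel block fixed to the bench on the other side from the rack: foot 90 (its x) x 190 (y) x 12 mm, with one slot along its y, 12 mm wide (x), 126 mm long (y), open upward. Slot floor 12 mm above the bench, straight walls to 50 mm, then aluminium lips flaring to a mouth about 28 x 142 mm at 62 mm. Origin: centre of its underside.
- slot_floor (a point): Centre of the floor of the holder's slot, 12 mm above the bench; axes as the holder's.
- spindle: Bystander: loose turned wooden spindle 45 x 210 x 45 mm with square ends, lying on the bench beyond the work. Origin: centre of its underside.
- sanding_block: Bystander: loose cork sanding block 60 x 100 x 35 mm. Origin: centre of its underside.
- faceplate_ring: Bystander: loose dark steel ring, 80 mm outside and 52 mm inside diameter, 14 mm high, lying flat. Origin: centre of its underside.
There are look-alikes about, which are no part of the job. Leave any red look-alike of the crown_template alone.

How it is judged (in metres and radians):
On the way:
1. the crowned template has been drawn up clear of the rack's guides (z of crown_template in the frame of rack above 0.093 m and contact force between crown_template and rack below 0.1 N), for 0.1 s.
At the end, for the whole second after the job is handed in: The crowned template rests released in the holder: underside within 4 mm of the slot floor, centre within 8 mm of the slot's, in line within 0.1 rad, upright within 0.15 rad. The other two stand in their own rack slots (moved under 15 mm, upright within 0.12 rad) (z of crown_template in the frame of slot_floor between -0.003 and 0.004 m and horizontal distance between crown_template and slot_floor below 0.008 m and angle between the y axis of crown_template and the y axis of holder, either way round below 0.1 rad and angle between crown_template's own z axis and vertical below 0.15 rad and linear speed of crown_template below 0.02 m/s and distance of each of flat_template, horned_template from where it was at the start of the episode below 0.015 m and angle between each of flat_template, horned_template's own z axis and vertical below 0.12 rad); the robot touches nothing.
It fails at once if the template is dropped or slammed into the holder (faster than 0.6 m/s within 50 mm of the slot's centre seen from above, under 80 mm above its floor) (horizontal distance between crown_template and slot_floor below 0.05 m and z of crown_template in the frame of slot_floor below 0.08 m and linear speed of crown_template above 0.6 m/s).
It fails at once if another template is pulled from its place (more than 30 mm) (distance of any of flat_template, horned_template from where it was at the start of the episode above 0.03 m).
It fails at once if a thing lying on the bench is disturbed (moved more than 20 mm) (distance of any of spindle, sanding_block, faceplate_ring from where it was at the start of the episode above 0.02 m).
It also fails if it takes over 51 s, if anything falls off the work surface, if the arm or the gripper's body presses on something with over 40 N, if the wrist force passes 120 N, or if a joint passes its speed limit or range.

## Working session

There is one attempt and no reset: what is moved stays moved. The work goes in short steps, Python scripts to look and compute and a shell command to move; the robot and the scene stay as the last step left them, time stands still between calls to the robot, and variables do not carry over. Pictures are saved under pics/ and viewed, about 8 in all and at most 12, crops included, and the job is handed in when it is done.

```bash
mkdir -p pics
cat > h.py <<'E'
import numpy as np, cv2
from scipy.spatial.transform import Rotation as R
from plant import sensors, cams
def K(m):
    f=200/np.tan(np.radians(m["vfov"])/2); return np.array([[f,0,m["cx"]],[0,f,m["cy"]],[0,0,1.]])
def pose(m):
    return R.from_quat(m["attitude"]).as_matrix(), np.array(m["xyz"],float)
def rays(name,px):
    m=cams.camera_model(name); u=cv2.undistortPoints(np.array(px,float).reshape(-1,1,2),K(m),np.array(m["D"],float))[:,0]
    return np.c_[u,np.ones(len(u))]
def onplane(name,px,z):
    m=cams.camera_model(name); Rm,t=pose(m); d=rays(name,px)@Rm.T
    return t+d*((z-t[2])/d[:,2])[:,None]
def cloud(name,depth):
    m=cams.camera_model(name); Rm,t=pose(m); v,u=np.mgrid[:400,:640]
    d=rays(name,np.c_[u.ravel(),v.ravel()]); P=(d*depth.ravel()[:,None])@Rm.T+t
    P[depth.ravel()==0]=np.nan
    return P.reshape(400,640,3)
E
python3 - <<'E'
from h import *
for n in ("top","side"):
    print(cams.camera_model(n)); p,d=cams.read_camera(n); np.savez(n+"0.npz",p=p,d=d)
    cv2.imwrite(f"pics/{n}0.png",p[...,::-1])
print(sensors.observe())
E
```

```text
{'vfov': 49.541489530695024, 'cx': 315.67183211848476, 'cy': 201.57073006863249, 'D': array([-0.10713954,  0.        ,  0.        ,  0.        ,  0.        ]), 'xyz': array([ 429.38698489,  -22.95534485, 1189.59595338]), 'attitude': array([-0.70341001,  0.70862749, -0.03247377,  0.04479834])}
{'vfov': 57.85620155570221, 'cx': 320.7913418078493, 'cy': 199.47524278910555, 'D': array([-0.06863406,  0.        ,  0.        ,  0.        ,  0.        ]), 'xyz': array([ 168.50948975, -637.42603893,  939.17182654]), 'attitude': array([ 0.90546453, -0.25744955,  0.08945101, -0.3253494 ])}
{'time_s': 0.1, 'qpos': array([-1.31409417,  0.4777264 ,  0.02237565,  1.55637027, -0.01146856,
        1.1093205 , -0.08310035]), 'qvel': array([-0.00010571, -0.00057724,  0.00110769, -0.00312184, -0.00083703,
       -0.00109634,  0.00183159]), 'effort': array([ 5.51895500e-03, -5.97760785e+01,  1.61405571e+00, -2.81952381e+01,
        1.28359976e-02,  5.11366685e-03, -2.14502012e-05]), 'eef_pos': array([240.65939096, 630.05211094, 230.41012501]), 'eef_rot': array([ 1.81389209e-01,  9.83411021e-01, -8.45083271e-04, -7.08276596e-05]), 'ft_force': array([-0.02119845,  0.04322105, -1.01126254]), 'moment': array([-0.01654814, -0.0176562 , -0.02561557]), 'grip_width': 85.37078260809885}
```

View pics/top0.png

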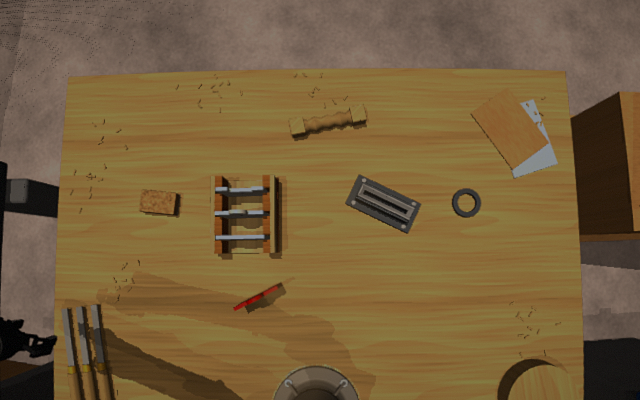

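View pics/side0.png

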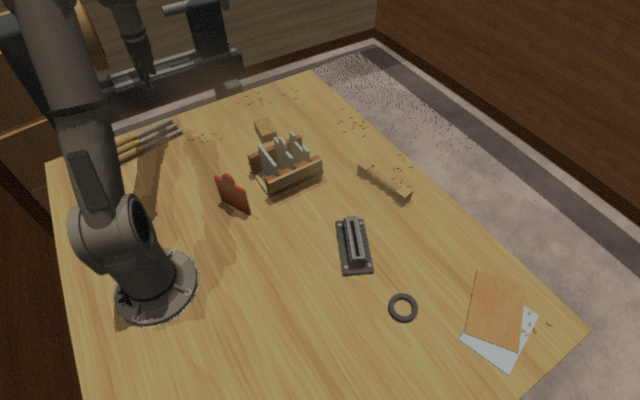

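The top view shows the rack at about (247,215) with three boards at rows 190, 212 and 237. The holder is at about (383,203), turned, with the ring at (466,202), cork block at (159,202), spindle at (328,122) and red look-alike at (258,297). In the side view the boards are at about (285,155).

Run:
```python
from h import *
o=[]
for n,(x0,y0,x1,y1) in (("top",(200,165,295,265)),("side",(240,120,335,220))):
    p=np.load(n+"0.npz")["p"]; o.append(cv2.resize(p[y0:y1,x0:x1,::-1],(400,420),interpolation=cv2.INTER_CUBIC))
cv2.imwrite("pics/crop1.png",np.clip(np.hstack(o)*1.6,0,255).astype(np.uint8))
z=np.load("top0.npz"); p,d=z["p"],z["d"]; C=cloud("top",d)
hsv=cv2.cvtColor(p,cv2.COLOR_RGB2HSV)
# boards: low saturation, z>95 within rack
win=np.zeros((400,640),bool); win[170:262,205:290]=1
m=win&(hsv[...,1]<90)&(hsv[...,2]>70)&(C[...,2]>98)
nl,lab,st,ce=cv2.connectedComponentsWithStats(m.astype(np.uint8))
for i in range(1,nl):
    if st[i,4]<25: continue
    q=C[lab==i]; print("board",st[i],q.mean(0).round(1),"z pct",np.percentile(q[:,2],[5,50,95]).round(0))
    c,e,a=cv2.fitLine(q[:,:2].astype(np.float32),cv2.DIST_HUBER,0,.01,.01).ravel()[:3]; print("dir",c,e, "ext",np.ptp(q[:,:2]@[c,e]))
    # heights along the board
    s=q[:,:2]@[c,e]; s-=(s.min()+s.max())/2
    print([(int(k),int(np.max(q[(abs(s-k)<6),2],initial=0))) for k in range(-60,61,12)])
win[:]=0; win[165:245,335:430]=1
for zz,(a,b) in {"lips":(52,70),"foot":(6,18)}.items():
    m=win&(C[...,2]>a)&(C[...,2]<b); q=C[m]
    if len(q)<10: continue
    r=cv2.minAreaRect(q[:,:2].astype(np.float32)); print(zz,m.sum(),r,q.mean(0).round(1),"medz",np.median(q[:,2]))
m=win&(hsv[...,2]<100)&(hsv[...,1]<110)
print(m.sum())
```

```text
board [215 187  13   4  49] [580.3 230.9 131.1] z pct [129. 131. 133.]
dir 0.0619579 -0.99807876 ext 30.625283791326353
[(-60, 0), (-48, 0), (-36, 0), (-24, 0), (-12, 135), (0, 133), (12, 132), (24, 0), (36, 0), (48, 0), (60, 0)]
board [229 186  35   6 140] [581.1 171.  115.5] z pct [103. 108. 134.]
dir 0.017965976 -0.9998386 ext 88.57657727110559
[(-60, 0), (-48, 112), (-36, 110), (-24, 110), (-12, 109), (0, 111), (12, 133), (24, 135), (36, 135), (48, 133), (60, 0)]
board [215 209  31   6 129] [520.4 203.3 148.7] z pct [130. 155. 168.]
dir 0.011053531 -0.9999389 ext 78.8904901894023
[(-60, 0), (-48, 0), (-36, 134), (-24, 134), (-12, 134), (0, 162), (12, 170), (24, 170), (36, 166), (48, 0), (60, 0)]
board [247 210  17   5  65] [521.4 144.4 129.8] z pct [120. 131. 135.]
dir 0.04764036 -0.99886453 ext 37.85914809451485
[(-60, 0), (-48, 0), (-36, 0), (-24, 131), (-12, 135), (0, 136), (12, 134), (24, 131), (36, 0), (48, 0), (60, 0)]
board [216 235  49   5 185] [460.7 179.7 131. ] z pct [128. 131. 134.]
dir 0.019135693 -0.9998169 ext 120.15790531369751
[(-60, 132), (-48, 134), (-36, 133), (-24, 134), (-12, 134), (0, 135), (12, 134), (24, 135), (36, 134), (48, 134), (60, 135)]
lips 487 ((552.16796875, -186.75099182128906), (150.6890106201172, 46.298583984375), 63.55561828613281) [ 553.  -188.    57.9] medz 58.212277065847275
foot 1270 ((545.882080078125, -186.8391571044922), (188.1222381591797, 205.0378875732422), 5.611632347106934) [ 550.5 -182.9   11.3] medz 11.170004405117766
1856
```

View pics/crop1.png

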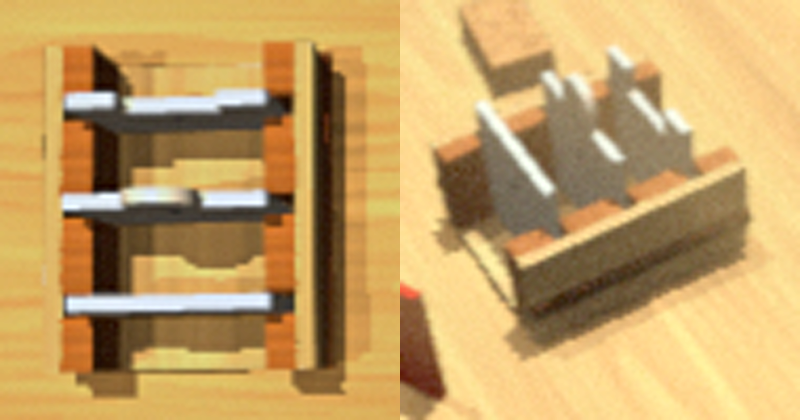

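The crop shows the crowned board in the middle slot: tab with rounded top at about (247,212) in the top view, horned board behind it (row 190), flat board in front (row 237). Next I refine the board and holder poses from edges.

Run:
```python
from h import *
z=np.load("top0.npz"); p,d=z["p"],z["d"]; C=cloud("top",d); hsv=cv2.cvtColor(p,cv2.COLOR_RGB2HSV)
white=(hsv[...,1]<90)&(hsv[...,2]>110)
def rep(nm,rows,cols,h,extra=True):
    m=np.zeros((400,640),bool); m[rows[0]:rows[1],cols[0]:cols[1]]=1; m&=white&extra
    v,u=np.nonzero(m); P=onplane("top",np.c_[u,v],h)
    r=cv2.minAreaRect(P[:,:2].astype(np.float32)); print(nm,m.sum(),"rect",[np.round(x,1) for x in r],"mean",P.mean(0).round(1),"y",P[:,1].min().round(1),P[:,1].max().round(1))
rep("flat@132",(230,243),(205,290),132)
rep("crown sh@132",(205,218),(205,290),132,C[...,2]<142)
rep("crown tab@160",(200,218),(205,290),162,C[...,2]>148)
rep("horn@132",(183,197),(205,290),132,C[...,2]>124)
w=np.zeros((400,640),bool); w[165:245,335:430]=1
dark=w&(hsv[...,1]<120)&(hsv[...,2]<110)
nl,lab,st,_=cv2.connectedComponentsWithStats(cv2.morphologyEx(dark.astype(np.uint8),cv2.MORPH_CLOSE,np.ones((5,5))))
i=1+st[1:,4].argmax(); c=max(cv2.findContours((lab==i).astype(np.uint8),0,1)[0],key=cv2.contourArea)[:,0]
P=onplane("top",c,12); print("foot@12",cv2.minAreaRect(P[:,:2].astype(np.float32)))
# lips by depth
m=w&(C[...,2]>52)&(C[...,2]<70); v,u=np.nonzero(m); P=onplane("top",np.c_[u,v],60); print("lips@60",cv2.minAreaRect(P[:,:2].astype(np.float32)))
# side foot
s=np.load("side0.npz"); q,ds=s["p"],s["d"]; S=cloud("side",ds)
w=np.zeros((400,640),bool); w[205:285,325:385]=1
m=w&(S[...,2]>52)&(S[...,2]<70); v,u=np.nonzero(m); P=onplane("side",np.c_[u,v],60); print("side lips@60",m.sum(),cv2.minAreaRect(P[:,:2].astype(np.float32)))
m=w&(S[...,2]>5)&(S[...,2]<70)
h2=cv2.cvtColor(q,cv2.COLOR_RGB2HSV); m=w&(h2[...,1]<120)&(h2[...,2]<110)&(S[...,2]<20); Q=S[m]; print("side foot cloud",m.sum(),cv2.minAreaRect(Q[:,:2].astype(np.float32)))
o=[]
for n,(x0,y0,x1,y1) in (("top",(338,165,428,245)),("side",(315,205,405,285))):
    o.append(cv2.resize(np.load(n+"0.npz")["p"][y0:y1,x0:x1,::-1],(400,356),interpolation=cv2.INTER_CUBIC))
cv2.imwrite("pics/crop2.png",np.clip(np.hstack(o)*1.8,0,255).astype(np.uint8))
```

```text
flat@132 172 rect [array([461.1, 182.6]), array([  9.4, 116.4]), np.float64(1.2)] mean [461.  181.4 132. ] y 124.4 240.9
crown sh@132 123 rect [array([523.1, 187.1]), array([ 12.1, 119.7]), np.float64(1.3)] mean [521.5 186.4 132. ] y 127.2 246.9
crown tab@160 51 rect [array([522.3, 185.7]), array([34. ,  7.2]), np.float64(89.6)] mean [521.7 185.6 162. ] y 168.8 202.7
horn@132 87 rect [array([581.2, 186.6]), array([  8.1, 117.8]), np.float64(0.9)] mean [581.4 183.1 132. ] y 127.7 245.5
foot@12 ((552.5927734375, -186.36480712890625), (189.31613159179688, 90.08722686767578), 63.747432708740234)
lips@60 ((551.3052978515625, -186.09765625), (150.430908203125, 45.883140563964844), 63.51027297973633)
side lips@60 375 ((551.9127197265625, -187.75460815429688), (153.21548461914062, 45.8553581237793), 63.463985443115234)
side foot cloud 858 ((554.5693359375, -189.08236694335938), (191.258544921875, 93.22417449951172), 63.72386932373047)
```

View pics/crop2.png

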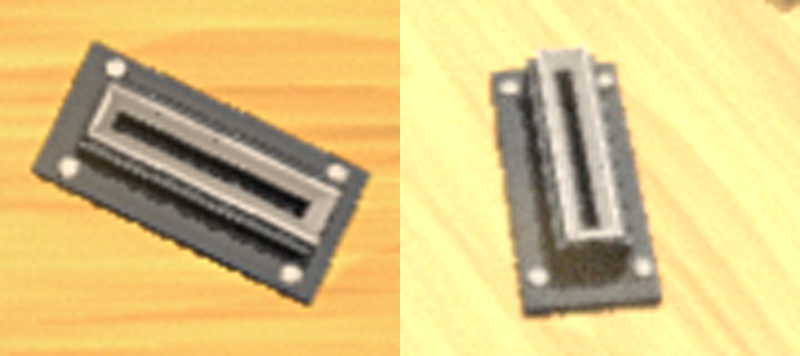

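The crop confirms the holder: slot centre near top pixel (382,203), with foot and lips agreeing in both views (about 552, -187; yaw about -26.4°). The crowned board is at (521.5, 186), yaw about 1.2°. Now moving above it.

```bash
cat > go.py <<'E'
# go.py x y z jawyaw_deg : shift/turn in tool axes from the measured pose to a tool-down pose with tool y at jawyaw
import sys; from h import *
x,y,z,a=map(float,sys.argv[1:5]); s=sensors.observe(); R0=R.from_quat(s["eef_rot"]); a=np.radians(a)
Y=np.array([np.cos(a),np.sin(a),0]); Z=np.array([0,0,-1.]); X=np.cross(Y,Z); Rt=R.from_matrix(np.c_[X,Y,Z])
print("t",R0.inv().apply(np.array([x,y,z])-s["eef_pos"]).round(1),"r",np.degrees((R0.inv()*Rt).as_rotvec()).round(2),"at",s["eef_pos"].round(1),"F",s["ft_force"].round(1),"w",round(s["grip_width"],1),"t",s["time_s"],"q7",s["qpos"][6].round(2))
E
python3 go.py 521.5 186 231 1.2
```

```text
t [-420.8 -314.6    0. ] r [-0.08  0.07 67.9 ] at [240.7 630.1 230.4] F [-0.  0. -1.] w 85.4 t 0.1 q7 -0.08
```

```bash
python3 -m creep '[{"tx":-32,"ty":-24,"rz":5},{"tx":-64,"ty":-48,"rz":10},{"tx":-96,"ty":-72,"rz":15},{"tx":-128,"ty":-96,"rz":21},{"tx":-160,"ty":-120,"rz":27}]' 40; python3 go.py 521.5 186 231 1.2
```

```text
t [-420.8 -314.6    0. ] r [-0.08  0.07 67.9 ] at [240.7 630.1 230.4] F [-0.  0. -1.] w 85.4 t 0.1 q7 -0.08invalid input
```

```bash
python3 -m creep '[{"tx":-32,"ty":-24,"tz":0,"rx":0,"ry":0,"rz":5},{"tx":-64,"ty":-48,"tz":0,"rx":0,"ry":0,"rz":10},{"tx":-96,"ty":-72,"tz":0,"rx":0,"ry":0,"rz":15},{"tx":-128,"ty":-96,"tz":0,"rx":0,"ry":0,"rz":21},{"tx":-160,"ty":-120,"tz":0,"rx":0,"ry":0,"rz":27}]' 40; python3 go.py 521.5 186 231 1.2
```

```text
time_s: 0.6
eef_pos: [348.0, 459.7, 231.0]
eef_rot: [0.408, 0.913, -0.0, -0.0]
ft_force: [0.8, 0.4, -0.4]
grip_width: 39.7
t [-3.196e+02 -5.340e+01  1.000e-01] r [-3.000e-02  2.000e-02  4.065e+01] at [348.  459.7 231. ] F [ 0.8  0.4 -0.4] w 39.7 t 0.6 q7 -0.25
```

```bash
python3 -m creep '[{"tx":-40,"ty":-7,"tz":0,"rx":0,"ry":0,"rz":6},{"tx":-80,"ty":-13,"tz":0,"rx":0,"ry":0,"rz":12},{"tx":-120,"ty":-20,"tz":0,"rx":0,"ry":0,"rz":18},{"tx":-160,"ty":-27,"tz":0,"rx":0,"ry":0,"rz":24},{"tx":-200,"ty":-33,"tz":0,"rx":0,"ry":0,"rz":30}]'; python3 go.py 521.5 186 231 1.2
```

```text
time_s: 1.1
eef_pos: [457.4, 289.2, 231.1]
eef_rot: [0.63, 0.776, -0.0, -0.0]
ft_force: [0.2, 0.1, 0.3]
grip_width: 40.1
t [-1.142e+02  4.150e+01  1.000e-01] r [-3.000e-02  1.000e-02  1.065e+01] at [457.4 289.2 231.1] F [0.2 0.1 0.3] w 40.1 t 1.1 q7 -0.37
```

```bash
python3 -m creep '[{"tx":-30,"ty":11,"tz":0,"rx":0,"ry":0,"rz":3},{"tx":-60,"ty":22,"tz":0,"rx":0,"ry":0,"rz":6},{"tx":-90,"ty":32,"tz":0,"rx":0,"ry":0,"rz":8.5},{"tx":-114,"ty":41.5,"tz":0,"rx":0,"ry":0,"rz":10.65},{"tx":-114,"ty":41.5,"tz":0,"rx":0,"ry":0,"rz":10.65}]'; python3 go.py 521.5 186 129 1.2
python3 - <<'E'
from h import *
p,d=cams.read_camera("side"); np.savez("side1.npz",p=p,d=d)
cv2.imwrite("pics/s1.png",np.clip(cv2.resize(p[60:210,200:370,::-1],(680,600),interpolation=cv2.INTER_CUBIC)*1.5,0,255).astype(np.uint8))
E
```

```text
time_s: 1.6
eef_pos: [523.2, 183.8, 231.3]
eef_rot: [0.701, 0.713, -0.0, 0.001]
ft_force: [0.0, -0.6, -0.9]
grip_width: 39.6
t [  2.5  -1.8 102.3] r [ 0.04  0.11 -0.16] at [523.2 183.8 231.3] F [ 0.  -0.6 -0.9] w 39.6 t 1.6 q7 -0.29
```

View pics/s1.png

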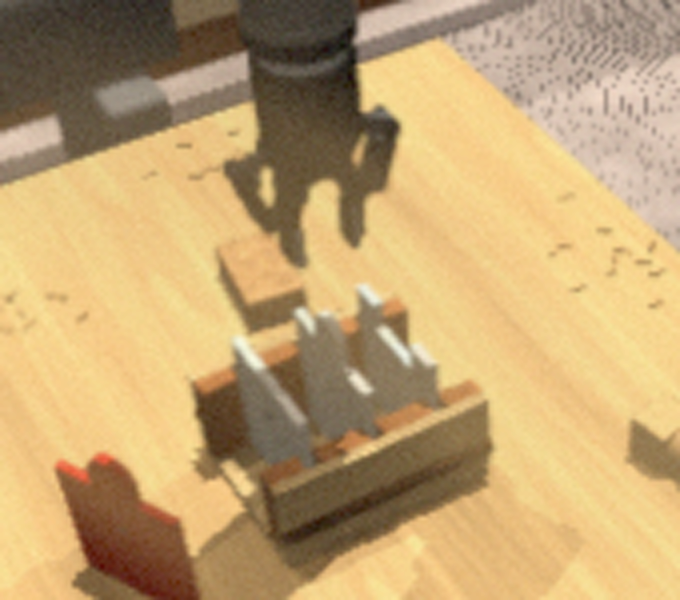

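The open gripper hangs above the rack, straddling the crowned board (tab top near crop (315,315)). Going down to pinch the tab.

```bash
python3 -m creep '[{"tx":2.5,"ty":-1.6,"tz":20,"rx":0,"ry":0,"rz":0},{"tx":2.5,"ty":-1.6,"tz":45,"rx":0,"ry":0,"rz":0},{"tx":2.5,"ty":-1.6,"tz":70,"rx":0,"ry":0,"rz":0},{"tx":2.5,"ty":-1.6,"tz":92,"rx":0,"ry":0,"rz":0},{"tx":2.5,"ty":-1.6,"tz":102,"rx":0,"ry":0,"rz":0}]'; python3 go.py 521.8 186 129 1.2
python3 -m creep '[{"tx":0,"ty":0,"tz":0,"rx":0,"ry":0,"rz":0},{"tx":0,"ty":0,"tz":0,"rx":0,"ry":0,"rz":0},{"tx":0,"ty":0,"tz":0,"rx":0,"ry":0,"rz":0},{"tx":0,"ty":0,"tz":0,"rx":0,"ry":0,"rz":0},{"tx":0,"ty":0,"tz":0,"rx":0,"ry":0,"rz":0}]' 0; python3 go.py 521.8 186 129 1.2
```

```text
time_s: 2.15
eef_pos: [517.9, 191.5, 127.1]
eef_rot: [0.697, 0.717, -0.002, -0.001]
ft_force: [-0.4, 0.4, -0.1]
grip_width: 40.2
t [-5.6  3.8 -1.9] r [-0.2   0.06  0.39] at [517.9 191.5 127.1] F [-0.4  0.4 -0.1] w 40.2 t 2.15 q7 -0.23
time_s: 2.65
eef_pos: [520.4, 190.9, 130.2]
eef_rot: [0.698, 0.716, 0.001, 0.0]
ft_force: [-0.2, 0.1, 2.8]
grip_width: 8.3
t [-5.   1.3  1.2] r [ 0.07 -0.06  0.25] at [520.4 190.9 130.2] F [-0.2  0.1  2.8] w 8.3 t 2.65 q7 -0.23
```

Gripped (opening 8.3), about 5 mm off the tab's middle along its width, which is acceptable. Drawing it straight up.

```bash
python3 -m creep '[{"tx":0,"ty":0,"tz":-6,"rx":0,"ry":0,"rz":0},{"tx":0,"ty":0,"tz":-18,"rx":0,"ry":0,"rz":0},{"tx":0,"ty":0,"tz":-32,"rx":0,"ry":0,"rz":0},{"tx":0,"ty":0,"tz":-46,"rx":0,"ry":0,"rz":0},{"tx":0,"ty":0,"tz":-60,"rx":0,"ry":0,"rz":0}]'; python3 -m creep '[{"tx":0,"ty":0,"tz":-14,"rx":0,"ry":0,"rz":0},{"tx":0,"ty":0,"tz":-28,"rx":0,"ry":0,"rz":0},{"tx":0,"ty":0,"tz":-42,"rx":0,"ry":0,"rz":0},{"tx":0,"ty":0,"tz":-54,"rx":0,"ry":0,"rz":0},{"tx":0,"ty":0,"tz":-60,"rx":0,"ry":0,"rz":0}]'; python3 -m creep '[{"tx":0,"ty":0,"tz":0,"rx":0,"ry":0,"rz":0},{"tx":0,"ty":0,"tz":0,"rx":0,"ry":0,"rz":0},{"tx":0,"ty":0,"tz":0,"rx":0,"ry":0,"rz":0}]'
python3 go.py 552 -186.6 250 -26.4
python3 - <<'E'
from h import *
o=[]
for n,(x0,y0,x1,y1) in (("top",(190,150,310,270)),("side",(220,50,340,170))):
    p,d=cams.read_camera(n); np.savez(n+"2.npz",p=p,d=d)
    o.append(cv2.resize(p[y0:y1,x0:x1,::-1],(400,400),interpolation=cv2.INTER_CUBIC))
cv2.imwrite("pics/lift.png",np.clip(np.hstack(o)*1.5,0,255).astype(np.uint8))
E
```

```text
time_s: 3.15
eef_pos: [520.1, 190.6, 191.0]
eef_rot: [0.698, 0.716, 0.0, 0.0]
ft_force: [-0.7, 0.0, -0.4]
grip_width: 8.3
time_s: 3.65
eef_pos: [520.4, 190.8, 250.8]
eef_rot: [0.698, 0.716, 0.001, 0.0]
ft_force: [0.2, 0.4, -0.6]
grip_width: 8.4
time_s: 3.95
eef_pos: [519.4, 190.4, 248.6]
eef_rot: [0.698, 0.716, -0.001, -0.0]
ft_force: [0.2, -0.8, -1.4]
grip_width: 8.2
t [-377.7   23.    -1.2] r [-0.06  0.06 27.85] at [519.4 190.4 248.6] F [ 0.2 -0.8 -1.4] w 8.2 t 3.95 q7 -0.31
```

View pics/lift.png

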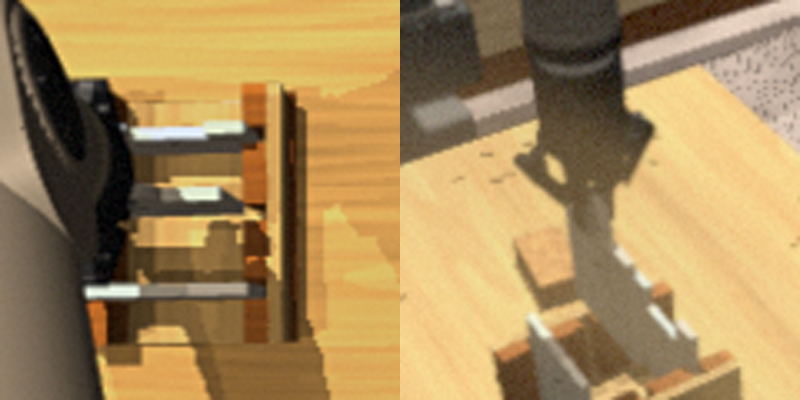

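The board is clear of the guides and hangs upright in the gripper (side crop (610,240)); the other two stay in place. Carrying it over, a bit higher.

```bash
python3 -m creep '[{"tx":-15,"ty":0,"tz":-15,"rx":0,"ry":0,"rz":0},{"tx":-50,"ty":2,"tz":-20,"rx":0,"ry":0,"rz":2},{"tx":-90,"ty":5,"tz":-20,"rx":0,"ry":0,"rz":5},{"tx":-130,"ty":8,"tz":-20,"rx":0,"ry":0,"rz":8},{"tx":-170,"ty":12,"tz":-20,"rx":0,"ry":0,"rz":12}]';python3 go.py 554.2 -182.7 270 -26.4
```

```text
time_s: 4.55
eef_pos: [536.0, 18.1, 270.5]
eef_rot: [0.77, 0.638, 0.001, 0.0]
ft_force: [1.3, -0.1, -1.0]
grip_width: 8.3
t [-193.9   55.2    0.5] r [ 0.05 -0.04 15.67] at [536.   18.1 270.5] F [ 1.3 -0.1 -1. ] w 8.3 t 4.55 q7 -0.19
```

```bash
python3 -m creep '[{"tx":-40,"ty":11,"tz":0,"rx":0,"ry":0,"rz":3},{"tx":-80,"ty":23,"tz":0,"rx":0,"ry":0,"rz":6},{"tx":-120,"ty":34,"tz":0,"rx":0,"ry":0,"rz":9.5},{"tx":-155,"ty":44,"tz":0,"rx":0,"ry":0,"rz":12.5},{"tx":-180,"ty":51,"tz":0,"rx":0,"ry":0,"rz":15}]'; python3 -m creep '[{"tx":0,"ty":0,"tz":0,"rx":0,"ry":0,"rz":0},{"tx":0,"ty":0,"tz":0,"rx":0,"ry":0,"rz":0},{"tx":0,"ty":0,"tz":0,"rx":0,"ry":0,"rz":0},{"tx":0,"ty":0,"tz":0,"rx":0,"ry":0,"rz":0},{"tx":0,"ty":0,"tz":0,"rx":0,"ry":0,"rz":0}]'; python3 go.py 554.2 -182.7 250 -26.4
```

```text
time_s: 5.05
eef_pos: [552.5, -169.8, 270.6]
eef_rot: [0.848, 0.531, 0.0, 0.001]
ft_force: [-0.2, -0.1, -1.9]
grip_width: 8.1
time_s: 5.55
eef_pos: [553.4, -164.3, 269.4]
eef_rot: [0.845, 0.534, 0.0, -0.0]
ft_force: [0.2, 0.1, -0.5]
grip_width: 8.1
t [-16.3   8.6  19.4] r [-0.01 -0.02  0.96] at [ 553.4 -164.3  269.4] F [ 0.2  0.1 -0.5] w 8.1 t 5.55 q7 -0.04
```

```bash
python3 -m creep '[{"tx":-6,"ty":3,"tz":10,"rx":0,"ry":0,"rz":0.5},{"tx":-13,"ty":7,"tz":25,"rx":0,"ry":0,"rz":1},{"tx":-16.3,"ty":8.6,"tz":40,"rx":0,"ry":0,"rz":1},{"tx":-16.3,"ty":8.6,"tz":54,"rx":0,"ry":0,"rz":1},{"tx":-16.3,"ty":8.6,"tz":63,"rx":0,"ry":0,"rz":1}]'; python3 -m creep '[{"tx":0,"ty":0,"tz":0,"rx":0,"ry":0,"rz":0},{"tx":0,"ty":0,"tz":0,"rx":0,"ry":0,"rz":0},{"tx":0,"ty":0,"tz":0,"rx":0,"ry":0,"rz":0},{"tx":0,"ty":0,"tz":0,"rx":0,"ry":0,"rz":0},{"tx":0,"ty":0,"tz":0,"rx":0,"ry":0,"rz":0}]'; python3 go.py 554.2 -182.7 206 -26.4
python3 - <<'E'
from h import *
o=[]
for n,(x0,y0,x1,y1) in (("top",(320,140,440,260)),("side",(290,150,410,270))):
    p,d=cams.read_camera(n); np.savez(n+"3.npz",p=p,d=d)
    o.append(cv2.resize(p[y0:y1,x0:x1,::-1],(400,400),interpolation=cv2.INTER_CUBIC))
cv2.imwrite("pics/hover.png",np.clip(np.hstack(o)*1.5,0,255).astype(np.uint8))
E
```

```text
time_s: 6.05
eef_pos: [553.1, -183.7, 204.0]
eef_rot: [0.851, 0.526, -0.001, -0.001]
ft_force: [0.8, 0.2, -0.8]
grip_width: 8.4
time_s: 6.55
eef_pos: [554.4, -183.8, 206.8]
eef_rot: [0.851, 0.526, 0.0, 0.0]
ft_force: [-0.1, 0.2, -0.5]
grip_width: 8.6
t [ 0.9 -0.6  0.8] r [ 0.05 -0.03 -0.14] at [ 554.4 -183.8  206.8] F [-0.1  0.2 -0.5] w 8.6 t 6.55 q7 0.03
```

View pics/hover.png

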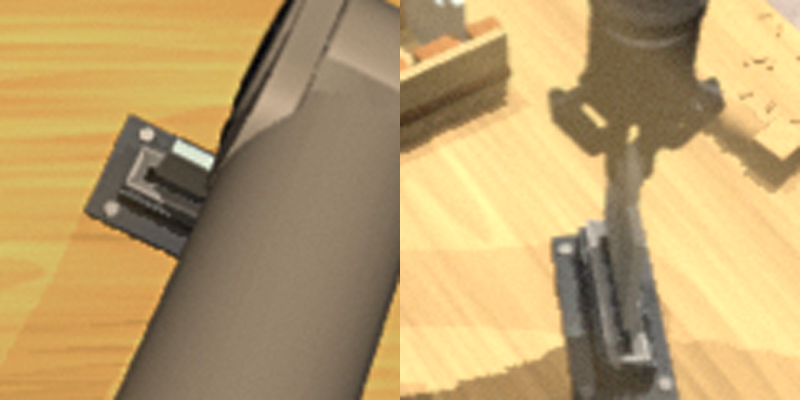

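The board hangs above the holder, aligned with it; in the side crop its lower right edge is at about (630,320). Checking its offset with numbers.

Run:
```python
from h import *
H=np.array([552.2,-186.7]); a=np.radians(63.6); ey=np.array([np.cos(a),np.sin(a)]); ex=np.array([ey[1],-ey[0]])
for n in ("top","side"):
    z=np.load(n+"3.npz"); p,d=z["p"],z["d"]; C=cloud(n,d)
    X=(C[...,:2]-H)@ex; Y=(C[...,:2]-H)@ey; Z=C[...,2]; hsv=cv2.cvtColor(p,cv2.COLOR_RGB2HSV)
    m=(abs(X)<20)&(abs(Y)<85)&(Z>80)&(Z<212)
    if n=="side": m&=(Z<205)
    v,u=np.nonzero(m); print(n,m.sum(),"Y",np.percentile(Y[m],[1,5,50,95,99]).round(1),"X",np.percentile(X[m],[5,50,95]).round(1),"Z",np.percentile(Z[m],[1,5,50,95,99]).round(1))
    if n=="side":
        for z0 in range(70,205,10):
            k=(abs(X)<25)&(abs(Y)<85)&(abs(Z-z0)<5)
            if k.sum()>5: print(z0,k.sum(),"Y",Y[k].min().round(1),Y[k].max().round(1),"X med",np.median(X[k]).round(1))
        A=np.c_[Y[m],Z[m]-100,np.ones(m.sum())]; print("X = a*Y+b*(Z-100)+c",np.linalg.lstsq(A,X[m],rcond=None)[0])
    else:
        k=m&(Z>195)&(hsv[...,2]>90)
        v,u=np.nonzero(k)
        for h in (208,):
            P=onplane(n,np.c_[u,v],h)[:,:2]-H; print("top edge X",np.percentile(P@ex,[2,50,98]).round(1),"Y",np.percentile(P@ey,[2,50,98,100]).round(1), "Zmed",np.median(Z[k]))
```

```text
top 185 Y [17.4 24.8 42.6 58.3 58.7] X [-4.3 -3.6  4.2] Z [ 91.2  94.2 167.5 209.  210.3]
top edge X [-4.3  0.7  5.1] Y [30.3 44.  56.8 57.8] Zmed 207.87494593587724
side 305 Y [-62.3 -61.7 -32.7  43.4  53.6] X [-3.6 -3.1  3.8] Z [ 90.3  96.  144.5 199.3 203.7]
90 14 Y -62.1 43.6 X med -3.2
100 25 Y -63.7 51.7 X med -3.0
110 27 Y -61.7 52.2 X med -3.1
120 31 Y -61.9 57.6 X med -3.1
130 27 Y -62.3 55.8 X med -3.1
140 31 Y -62.3 47.2 X med -3.0
150 27 Y -62.1 47.7 X med -3.1
160 24 Y -62.4 36.6 X med -3.2
170 32 Y -62.8 21.0 X med -3.1
180 20 Y -61.8 7.0 X med -3.2
190 25 Y -62.3 9.5 X med -3.3
200 22 Y -61.6 -4.0 X med -3.3
X = a*Y+b*(Z-100)+c [-0.0319095  -0.00506673 -2.65410694]
```

Upright and in line: Y ends -62/+58, so 1.9 mm low in y and about 1 mm high in x. Underside about 88. Correcting and lowering into the mouth.

```bash
python3 -m creep '[{"tx":1.8,"ty":-0.9,"tz":3,"rx":0,"ry":0,"rz":0},{"tx":1.8,"ty":-0.9,"tz":9,"rx":0,"ry":0,"rz":0},{"tx":1.8,"ty":-0.9,"tz":16,"rx":0,"ry":0,"rz":0},{"tx":1.8,"ty":-0.9,"tz":23,"rx":0,"ry":0,"rz":0},{"tx":1.8,"ty":-0.9,"tz":28,"rx":0,"ry":0,"rz":0}]'; python3 -m creep '[{"tx":0,"ty":0,"tz":3,"rx":0,"ry":0,"rz":0},{"tx":0,"ty":0,"tz":6,"rx":0,"ry":0,"rz":0},{"tx":0,"ty":0,"tz":9,"rx":0,"ry":0,"rz":0},{"tx":0,"ty":0,"tz":12,"rx":0,"ry":0,"rz":0},{"tx":0,"ty":0,"tz":15,"rx":0,"ry":0,"rz":0}]'; python3 go.py 554.5 -182.5 132 -26.4
```

```text
time_s: 7.15
eef_pos: [553.7, -181.7, 177.2]
eef_rot: [0.851, 0.526, -0.0, -0.0]
ft_force: [-0.4, 0.1, -1.2]
grip_width: 8.2
time_s: 7.65
eef_pos: [554.4, -181.9, 163.3]
eef_rot: [0.851, 0.526, 0.0, 0.0]
ft_force: [0.9, 0.2, -1.1]
grip_width: 8.2
t [-0.5  0.3 31.3] r [ 0.05 -0.01 -0.15] at [ 554.4 -181.9  163.3] F [ 0.9  0.2 -1.1] w 8.2 t 7.65 q7 0.06
```

In the straight part of the slot with no contact force. Continuing.

```bash
python3 -m creep '[{"tx":0,"ty":0,"tz":4,"rx":0,"ry":0,"rz":0},{"tx":0,"ty":0,"tz":8,"rx":0,"ry":0,"rz":0},{"tx":0,"ty":0,"tz":12,"rx":0,"ry":0,"rz":0},{"tx":0,"ty":0,"tz":16,"rx":0,"ry":0,"rz":0},{"tx":0,"ty":0,"tz":20,"rx":0,"ry":0,"rz":0}]'; python3 -m creep '[{"tx":0,"ty":0,"tz":2,"rx":0,"ry":0,"rz":0},{"tx":0,"ty":0,"tz":4,"rx":0,"ry":0,"rz":0},{"tx":0,"ty":0,"tz":6,"rx":0,"ry":0,"rz":0},{"tx":0,"ty":0,"tz":8,"rx":0,"ry":0,"rz":0},{"tx":0,"ty":0,"tz":8,"rx":0,"ry":0,"rz":0}]';  python3 -m creep '[{"tx":0,"ty":0,"tz":0.5,"rx":0,"ry":0,"rz":0},{"tx":0,"ty":0,"tz":1,"rx":0,"ry":0,"rz":0},{"tx":0,"ty":0,"tz":1.5,"rx":0,"ry":0,"rz":0},{"tx":0,"ty":0,"tz":2,"rx":0,"ry":0,"rz":0},{"tx":0,"ty":0,"tz":2,"rx":0,"ry":0,"rz":0}]'
```

```text
time_s: 8.15
eef_pos: [554.3, -181.9, 143.1]
eef_rot: [0.851, 0.526, 0.0, 0.0]
ft_force: [1.9, 1.1, 0.9]
grip_width: 7.8
time_s: 8.65
eef_pos: [554.1, -181.9, 135.1]
eef_rot: [0.851, 0.526, -0.0, 0.0]
ft_force: [1.8, -1.8, -2.5]
grip_width: 8.4
time_s: 9.15
eef_pos: [554.2, -181.8, 133.3]
eef_rot: [0.851, 0.526, 0.0, 0.0]
ft_force: [2.1, -1.1, -0.4]
grip_width: 8.3
```

```bash
python3 -m creep '[{"tx":0,"ty":0,"tz":0.5,"rx":0,"ry":0,"rz":0},{"tx":0,"ty":0,"tz":1,"rx":0,"ry":0,"rz":0},{"tx":0,"ty":0,"tz":1.5,"rx":0,"ry":0,"rz":0},{"tx":0,"ty":0,"tz":1.5,"rx":0,"ry":0,"rz":0},{"tx":0,"ty":0,"tz":1.5,"rx":0,"ry":0,"rz":0}]'; python3 -m creep '[{"tx":0,"ty":0,"tz":0.5,"rx":0,"ry":0,"rz":0},{"tx":0,"ty":0,"tz":1,"rx":0,"ry":0,"rz":0},{"tx":0,"ty":0,"tz":1,"rx":0,"ry":0,"rz":0},{"tx":0,"ty":0,"tz":1,"rx":0,"ry":0,"rz":0}]'
```

```text
time_s: 9.65
eef_pos: [554.1, -181.8, 131.7]
eef_rot: [0.851, 0.526, 0.0, 0.0]
ft_force: [2.7, -1.5, 0.0]
grip_width: 8.1
time_s: 10.05
eef_pos: [554.1, -181.8, 130.8]
eef_rot: [0.851, 0.526, 0.0, 0.0]
ft_force: [2.3, -1.3, -0.0]
grip_width: 8.3
```

```bash
python3 -m creep '[{"tx":0,"ty":0,"tz":0.5,"rx":0,"ry":0,"rz":0},{"tx":0,"ty":0,"tz":1,"rx":0,"ry":0,"rz":0},{"tx":0,"ty":0,"tz":1,"rx":0,"ry":0,"rz":0},{"tx":0,"ty":0,"tz":1,"rx":0,"ry":0,"rz":0}]'; python3 -m creep '[{"tx":0,"ty":0,"tz":0.5,"rx":0,"ry":0,"rz":0},{"tx":0,"ty":0,"tz":1,"rx":0,"ry":0,"rz":0},{"tx":0,"ty":0,"tz":1,"rx":0,"ry":0,"rz":0},{"tx":0,"ty":0,"tz":1,"rx":0,"ry":0,"rz":0}]'
```

```text
time_s: 10.45
eef_pos: [554.2, -182.1, 130.2]
eef_rot: [0.851, 0.526, 0.0, 0.0]
ft_force: [2.7, -1.2, 5.5]
grip_width: 8.2
time_s: 10.85
eef_pos: [554.5, -182.3, 130.1]
eef_rot: [0.851, 0.526, 0.001, 0.0]
ft_force: [0.1, 0.1, 13.7]
grip_width: 8.5
```

Floor contact at TCP z 130.1, the same height as at the grasp. Easing off, releasing and backing up.

```bash
python3 -m creep '[{"tx":0,"ty":0,"tz":-1,"rx":0,"ry":0,"rz":0},{"tx":0,"ty":0,"tz":-1.5,"rx":0,"ry":0,"rz":0}]'; python3 -m creep '[{"tx":0,"ty":0,"tz":0,"rx":0,"ry":0,"rz":0},{"tx":0,"ty":0,"tz":0,"rx":0,"ry":0,"rz":0},{"tx":0,"ty":0,"tz":0,"rx":0,"ry":0,"rz":0},{"tx":0,"ty":0,"tz":0,"rx":0,"ry":0,"rz":0},{"tx":0,"ty":0,"tz":0,"rx":0,"ry":0,"rz":0}]' 45; python3 -m creep '[{"tx":0,"ty":0,"tz":-8,"rx":0,"ry":0,"rz":0},{"tx":0,"ty":0,"tz":-25,"rx":0,"ry":0,"rz":0},{"tx":0,"ty":0,"tz":-50,"rx":0,"ry":0,"rz":0},{"tx":0,"ty":0,"tz":-75,"rx":0,"ry":0,"rz":0},{"tx":0,"ty":0,"tz":-100,"rx":0,"ry":0,"rz":0}]'
python3 -m creep '[{"tx":20,"ty":0,"tz":-20,"rx":0,"ry":0,"rz":0},{"tx":60,"ty":0,"tz":-30,"rx":0,"ry":0,"rz":0},{"tx":100,"ty":0,"tz":-30,"rx":0,"ry":0,"rz":0},{"tx":140,"ty":0,"tz":-30,"rx":0,"ry":0,"rz":0},{"tx":160,"ty":0,"tz":-30,"rx":0,"ry":0,"rz":0}]'
python3 -m creep '[{"tx":0,"ty":0,"tz":0,"rx":0,"ry":0,"rz":0},{"tx":0,"ty":0,"tz":0,"rx":0,"ry":0,"rz":0},{"tx":0,"ty":0,"tz":0,"rx":0,"ry":0,"rz":0},{"tx":0,"ty":0,"tz":0,"rx":0,"ry":0,"rz":0}]'
python3 - <<'E'
from h import *
o=[]
for n in ("top","side"):
    p,d=cams.read_camera(n); np.savez(n+"4.npz",p=p,d=d)
    o.append(p[80:290,180:480,::-1])
cv2.imwrite("pics/end.png",np.clip(cv2.resize(np.hstack(o),(800,280))*1.4,0,255).astype(np.uint8))
H=np.array([552.2,-186.7]); a=np.radians(63.6); ey=np.array([np.cos(a),np.sin(a)]); ex=np.array([ey[1],-ey[0]])
for n in ("top","side"):
    C=cloud(n,np.load(n+"4.npz")["d"]); X=(C[...,:2]-H)@ex; Y=(C[...,:2]-H)@ey; Z=C[...,2]
    m=(abs(X)<20)&(abs(Y)<85)&(Z>70)&(Z<190)
    print(n,m.sum(),"Y",np.percentile(Y[m],[1,50,99]).round(1),"X",np.percentile(X[m],[2,50,98]).round(1),"Zmax",Z[m].max().round(1),"shoulder Z",np.median(Z[m&(abs(Y)>30)&(Z>122)]).round(1))
    P=np.c_[Y[m],Z[m]-100,X[m]]; f=P[P[:,2]<0] if n=="side" else P
    print(" face fit",np.linalg.lstsq(np.c_[f[:,:2],np.ones(len(f))],f[:,2],rcond=None)[0].round(3))
E
```

```text
time_s: 11.05
eef_pos: [554.0, -182.0, 130.2]
eef_rot: [0.851, 0.526, -0.0, 0.0]
ft_force: [2.5, -2.0, -2.2]
grip_width: 8.0
time_s: 11.55
eef_pos: [553.8, -181.6, 130.1]
eef_rot: [0.851, 0.526, -0.0, -0.0]
ft_force: [0.1, 0.1, -0.7]
grip_width: 44.9
time_s: 12.05
eef_pos: [553.9, -181.9, 231.8]
eef_rot: [0.851, 0.526, 0.0, 0.0]
ft_force: [0.1, 0.0, -0.1]
grip_width: 44.6
time_s: 12.55
eef_pos: [627.0, -34.1, 260.6]
eef_rot: [0.849, 0.528, 0.001, -0.0]
ft_force: [-0.8, 0.4, -1.2]
grip_width: 44.9
time_s: 12.95
eef_pos: [625.0, -40.8, 260.6]
eef_rot: [0.851, 0.525, -0.0, 0.0]
ft_force: [-0.5, 0.2, -0.1]
grip_width: 45.0
top 414 Y [-59.4   0.9  59.7] X [-5.  -3.8  4.6] Zmax 170.4 shoulder Z 130.7
 face fit [-3.000e-03  5.700e-02 -3.576e+00]
side 322 Y [-60.9 -15.2  57.2] X [-4.  -3.1  5.3] Zmax 170.6 shoulder Z 132.1
 face fit [-0.006  0.013 -3.28 ]
```

View pics/end.png

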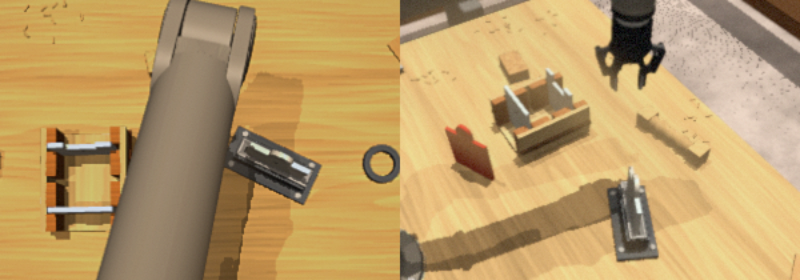

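The template stands in the holder at about (272,163) in the left half, with shoulders at 131–132 mm (nominal 132) and its centre within about 2 mm. The other two boards are still in the rack and the arm is clear.

```bash
python3 -c "
from plant import arm; print(arm.sign_off())"
```

```text
the job is handed in; nothing more can be done
None
```

I drew the crowned template straight up out of the rack's middle slot and lowered it slowly into the holder until it met the floor. I then eased off, let go, backed the arm clear and handed the job in at about 13 s. `sign_off` reports no verdict.

- **Seating:** floor contact came at TCP z 130.1 mm, with 13.7 N on the tool. That is the height at which I gripped the template in the rack, so it is fully home.
- **Final position:** the shoulders measure 131–132 mm above the bench, where 132 is right for a seated template. The centre is within about 2 mm of the slot's, and it stands in line.
- **Upright:** the side camera's fit gives 0.013 rad of lean. The top camera's gives 0.057, a poor estimate because it mixes the faces with the top edges. Both are within the 0.15 limit.
- **Everything else:** in the last picture the other two templates stand in their slots and the red look-alike, cork block, spindle and ring look undisturbed. I judged these by eye and did not measure how far they might have moved.
- **Disagreements:** I gripped the tab about 5 mm off its middle, because the arm was still settling when I measured, and I corrected for this above the holder. The first move call was refused as "invalid input" until I gave all six numbers in each row; nothing had moved.

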